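# Rinse the round cleaning brush at the computer repair bench

### The job

Rinse the round brush: lift it out of the brush stand by its handle, dip its bristles well into the small straight-sided steel cup while you hold it upright, then hang it back in the hole it came from and let go. Leave the cup standing where it is and the flat brush hanging in its hole.

Things in the scene. Friction and masses are not known exactly. Their poses are not given: they have to be found in the camera images.
- round_brush_grip (a point): Grip point of the round brush, which hangs upright in one of the stand's two holes. On its axis; pale wooden rod handle, 22 mm diameter, from 45 mm below to 35 mm above this point. Below it a grey disc (drip guard, 60 mm diameter, 8 mm thick) rests on the stand; then a 14 mm round steel ferrule and bristles, ending 128 mm below this point. z up along the brush; about 60 g.
- round_brush_tip (a point): Bottom end of the round brush's stiff black bristles (30 mm long, 16 mm diameter), on its axis, 75 mm below the drip guard's underside; z up. The stand is a fixed aluminium bridge, 80 x 230 mm, 100 mm high, with two 36 mm through holes 120 mm apart along its length; its place and yaw vary, and so does which brush is in which hole.
- cup: Rinsing cup: plain straight-sided open steel cup, no handle, loose on the bench; 66 mm outside diameter, 60 mm high, wall 3 mm, inner floor 5 mm up. Origin: centre of its underside, z up. About 0.35 kg. It changes places with a white mug with handle (95 mm high) and a wide shallow steel dish of screws (96 mm wide, 22 mm high), which are not to be used.
- flat_brush_grip (a point): The other brush in the stand, not to be used: flat wooden paddle handle, 60 mm wide across the stand, 14 mm thick, 45 mm tall, on the same grey drip guard. This point is at the middle of the handle, half-way up; z up. Its top stands 153 mm above the bench: a brush carried over it must clear that.
There are look-alikes about, which are no part of the job. What is shaped like the part that bears flat_brush_grip but red is not meant.

How it is judged:
On the way:
1. The round brush, held by the gripper and within 20 degrees of upright, has its bristle tip inside the cup, at least 12 mm below the rim, for 0.2 s (z of round_brush_tip in the frame of cup below 0.048 m and horizontal distance between round_brush_tip and cup below 0.03 m and angle between round_brush_tip's own z axis and vertical below 0.35 rad and contact force between the fingers and round_brush above 0.5 N), for 0.2 s.
At the end, for the whole second after the job is handed in: The round brush hangs at rest in its own hole again, its grip point within 20 mm of where it started and upright within 10 degrees; the cup stands upright within 30 mm of where it started; the flat brush hangs upright within 25 mm of where it started (distance of round_brush_grip from where it was at the start of the episode below 0.02 m and angle between each of round_brush_grip, cup, flat_brush_grip's own z axis and vertical below 0.175 rad and linear speed of round_brush below 0.02 m/s and distance of cup from where it was at the start of the episode below 0.03 m and distance of flat_brush_grip from where it was at the start of the episode below 0.025 m); the robot touches nothing.
It fails at once if The cup is tipped by more than 30 degrees (angle between cup's own z axis and vertical above 0.52 rad).
It fails at once if The flat brush is taken out or knocked more than 40 mm from its place (distance of flat_brush_grip from where it was at the start of the episode above 0.04 m).
It also fails if it takes over 56 s, if anything falls off the work surface, if the arm or the gripper's body presses on something with over 40 N, if the wrist force passes 120 N, or if a joint passes its speed limit or range.

### The arm

A 6-joint arm with a two-finger parallel gripper is mounted at the origin on the work surface. World frame = base frame: x ahead of the robot, y to its left, z up, the work surface at z = 0. Lengths are in m, angles in rad, forces in N, time in s.
With the tool pointing down it reaches from about 0.35 to 0.85 m from the base axis. Payload 8.1 kg.
Tool frame: the origin (TCP) lies at the very end of the fingers, on their centre line; the grasp point (between the pads) lies 19 mm behind it; z points along the fingers, y is the line along which they close (so a half turn about z gives the same grasp; the last joint's range is limited). The gripper opens to 93 mm and grips with 3 to 60 N. Pads are 15 mm wide; open, the fingers measure 128 mm over their backs; the gripper's body (75 mm by 188 mm) begins 65 mm behind the grasp point.
Start: joints at [-1.356, 0.13, 1.488, -0, 1.523, -0.085], TCP at [0.177, -0.573, 0.219] pointing down, gripper open.
Joint ranges: [-2.96, 2.96], [-0.89, 2.26], [0.02, 2.5], [-1.34, 4.48], [0, 2.73], [-2.66, 2.66]. Speed limits (rad/s): [2.39, 2.39, 2.79, 3.14, 3.14, 3.14].

### API

Orientations are given as a rotation vector (axis times angle).
In Python, from plant import read_state, eyes, workorder gives the robot as it stands. The module is installed in compiled form; this text tells all that it offers.
- The arm moves only by the tool play_rows, never from a script. Its argument "targets" is one flat list of numbers, 4 for each row, row after row: the shift along the tool's x, y, z in cm, then the turn about the tool's z in degrees. In form: [dx, dy, dz, roll, dx, dy, dz, roll, ...]. A call has 1 to 8 rows; each row is the pose to reach, as a shift and turn from the pose commanded when the call began, along the tool's axes at that moment; what a row does not reach only later rows make up. A row lasts 1/12 s, in which the tool goes at most 41.7 mm and 7.16 degrees, less where a joint would pass 70% of its speed; a pose out of reach is approached as far as the arm can. A call with a gripper value outside its range is refused whole. "grip" is the finger opening in cm, from 0 to 9.3, set as the call begins (left out, the last holds). The fingers move at their own pace and stop on an object; "grip_force" is the grip in N (left out, the last holds). Time passes only in rows, so rows that repeat a pose let the fingers close. It gives the time, the measured TCP pose, the force, the opening and the grip force at its end, in the units of the state.
- read_state(): the state, without advancing time (a new reading comes with each control period).
- eyes.read_camera(name): name is "scene" or "top" or "wrist"; returns a dict with "image" (420x560x3 uint8, red, green, blue), "vfov" (degrees; the focal length in pixels is half the picture's height over the tangent of half this angle, whatever the lens; pixels are square), "cx", "cy" (the principal point, pixels), "k1" (the pictures are not rectified: a ray, as slopes to the right and down, at radius r is drawn at 1 + k1 r^2 times it, then the intrinsics apply), "cam_to_world" (4x4, takes a point from camera to world coordinates); the wrist camera has in their place "T_tool_cam" (4x4, takes a point from camera to tool coordinates, whose origin is the TCP and whose axes are the flange's). Camera axes: x right, y up, looking along -z (the intrinsics and any distortion apply to the point x, -y, -z); pixel columns grow to the right and rows downward; lengths in m; the calibration is good to about 2 mm. A picture is of the moment at which its call begins: read the wrist's pose just before it. There is no depth.
- workorder.close_job(): hands the job in; it is judged then, once.
The state is a dict: "t": time; "q": joint angles; "dq": joint speeds; "joint_torque": joint torques, N m; "tool_pos": TCP position; "orientation": TCP orientation; "force": force on the tool from outside, world axes, zero at the start; "wrist_torque": the same for the moment, N m; "opening": finger opening in m; "gripper_force": force on a finger pad.
Only numpy, scipy, OpenCV 4.12 (cv2) and the standard library are available. Lean on these libraries where they do the work, as an engineer would, in place of code of your own. Each camera call takes 0.05 s, during which the arm holds its last target. There are 200 camera calls.

## Working session

There is one attempt and no reset: what is moved stays moved. The work goes in short steps, Python scripts to look and compute and a tool call to move; the robot and the scene stay as the last step left them, time stands still between calls to the robot, and variables do not carry over. Pictures are saved under pics/ and viewed, at most 10 in all, crops included, and the job is handed in when it is done.

Besides the shell and the picture viewer there is one more tool, called after "Call:" in YAML: its name, and indented under it one key for each argument. play_rows: Moves the arm, as the interface text tells. Its arguments: {"type":"object","properties":{"targets":{"type":"array"},"grip":{"type":"number"},"grip_force":{"type":"number"}},"required":["targets"]}

```bash
mkdir -p pics
cat > h.py <<'E'
import numpy as np, cv2
from plant import read_state, eyes, workorder
from scipy.spatial.transform import Rotation as R
def cam(name):
    s=read_state(); c=eyes.read_camera(name)
    if 'cam_to_world' in c: T=np.array(c['cam_to_world'])
    else:
        W=np.eye(4); W[:3,:3]=R.from_rotvec(s['orientation']).as_matrix(); W[:3,3]=s['tool_pos']
        T=W@np.array(c['T_tool_cam'])
    c['T']=T; return c
def K(c):
    f=c['image'].shape[0]/2/np.tan(np.radians(c['vfov'])/2)
    return np.array([[f,0,c['cx']],[0,f,c['cy']],[0,0,1.]])
def ray(c,u,v):
    p=cv2.undistortPoints(np.array([[[u,v]]],float),K(c),np.array([c['k1'],0,0,0.]))[0,0]
    d=c['T'][:3,:3]@np.array([p[0],-p[1],-1.]); return c['T'][:3,3],d/np.linalg.norm(d)
def plane(c,u,v,z):
    o,d=ray(c,u,v); return o+d*(z-o[2])/d[2]
def proj(c,P):
    q=np.linalg.inv(c['T'])@np.append(P,1); q=q[:3]/-q[2]
    x,y=q[0],-q[1]; r=1+c['k1']*(x*x+y*y); k=K(c); return k[0,0]*x*r+k[0,2],k[1,1]*y*r+k[1,2]
def save(c,n): cv2.imwrite('pics/'+n,c['image'][:,:,::-1])
E
python3 - <<'E'
from h import *
import pickle
d={}
for n in('top','scene'):
    c=cam(n); save(c,n+'0.png'); d[n]=c; print(n,c['vfov'],c['k1'],c['T'].round(3).tolist())
pickle.dump(d,open('c0.pkl','wb')); s=read_state(); print(s['t'],R.from_rotvec(s['orientation']).as_matrix().round(3).tolist())
E
```

```text
top 56.956878008572595 -0.03310338590368654 [[0.021, 0.991, -0.128, 0.486], [-1.0, 0.018, -0.022, 0.019], [-0.019, 0.129, 0.991, 0.878], [0.0, 0.0, 0.0, 1.0]]
scene 50.17901688514409 0.013020593389418559 [[-0.672, -0.591, 0.446, 1.036], [0.74, -0.531, 0.413, 0.422], [-0.007, 0.607, 0.794, 0.909], [0.0, 0.0, 0.0, 1.0]]
0.1 [[0.955, 0.295, -0.0], [0.295, -0.955, 0.002], [0.0, -0.002, -1.0]]
```

View pics/top0.png

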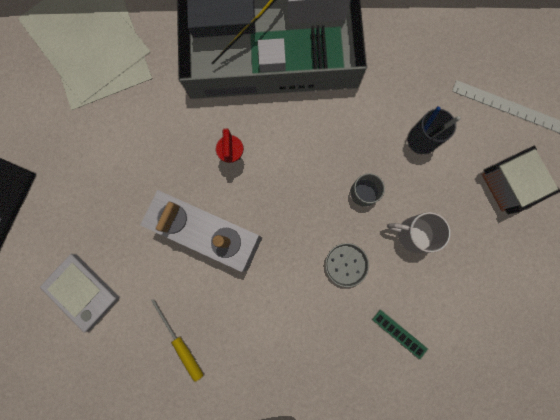

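View pics/scene0.png

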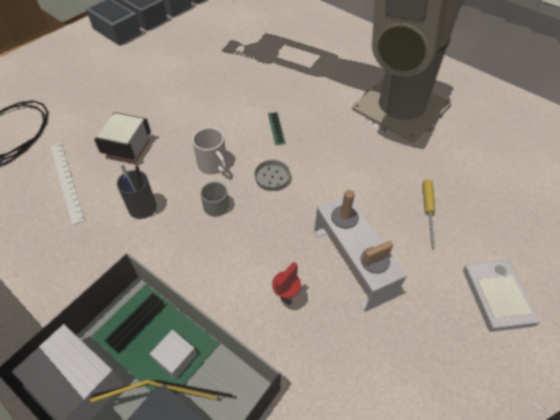

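The top view shows the stand around (200,232), with the round brush's guard at (226,242), the flat brush at (168,217) and the cup at (367,191). In the scene view, the rod top is at (349,194) and the cup is at (215,198).

Run:
```python
from h import *
import pickle
d=pickle.load(open('c0.pkl','rb')); t,s=d['top'],d['scene']
hs=cv2.cvtColor(t['image'],cv2.COLOR_RGB2HSV)
# crops enlarged
a=cv2.resize(t['image'][180:290,130:270],None,fx=4,fy=4,interpolation=cv2.INTER_CUBIC)[:,:,::-1]
b=cv2.resize(s['image'][170:310,300:420],None,fx=4,fy=4,interpolation=cv2.INTER_CUBIC)[:,:,::-1]
e=cv2.resize(t['image'][160:220,335:405],None,fx=4,fy=4,interpolation=cv2.INTER_CUBIC)[:,:,::-1]
A=np.zeros((600,800,3),np.uint8);A[:440,:560]=a;A[:240,520:800]=e
cv2.imwrite('pics/crop.png',A)
print('guard',plane(t,226,242,.108),plane(s,344,215,.108))
print('rodtop',plane(t,220,239,.188),plane(s,349,194,.188))
print('cuprim',plane(t,367,189,.06),plane(s,215,192,.06))
print('flat guard',plane(t,172,219,.108),plane(s,376,260,.108))
```

```text
guard [0.50843843 0.14891686 0.108     ] [0.50962558 0.15097898 0.108     ]
rodtop [0.51119655 0.1464106  0.188     ] [0.51290283 0.1540672  0.188     ]
cuprim [ 0.62853191 -0.14046555  0.06      ] [ 0.6313883  -0.13824606  0.06      ]
flat guard [0.55218001 0.2599245  0.108     ] [0.55690242 0.26678491 0.108     ]
```

View pics/crop.png

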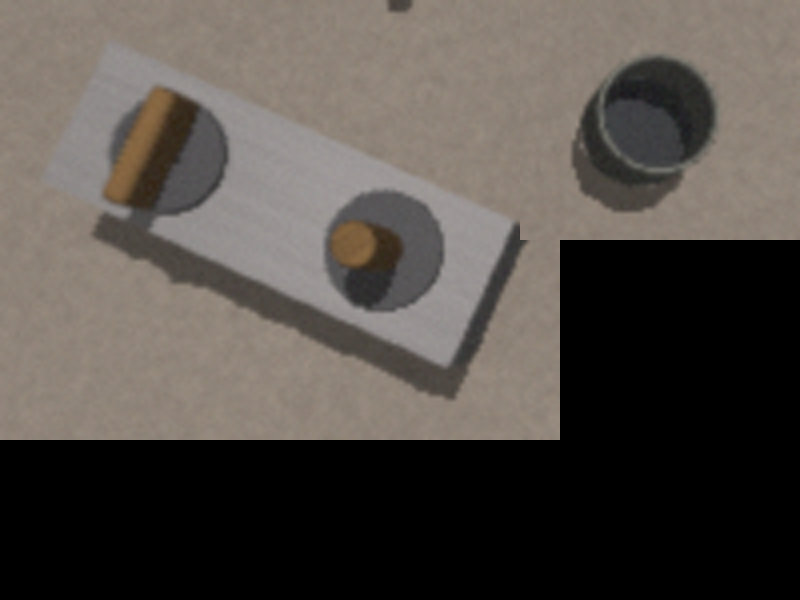

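Call:
play_rows:
  targets: [4,-4,-2,0,7,-8,-2,0,10,-11,-2,0,13,-14,-2,0,16,-17,-2,0,19,-20,-2,0,21,-23,-2,0,23,-25,-2,0]
  grip: 6

```text
t: 0.77
tool_pos: [0.3192, -0.2728, 0.2382]
orientation: [-3.106, -0.468, 0.0]
force: [0.8, 0.4, -0.1]
opening: 0.0601
gripper_force: 0.0
```

Call:
play_rows:
  targets: [3,-3,0,0,6,-6,0,0,9,-9,0,0,12,-12,0,0,15,-15,0,0,18,-18,0,0,20,-21,0,0,23,-24,0,0]

```text
t: 1.43
tool_pos: [0.4674, 0.024, 0.2384]
orientation: [-3.106, -0.47, 0.001]
force: [0.6, -1.5, 0.5]
opening: 0.06
gripper_force: 0.0
```

Run:
```python
from h import *
import pickle
s=read_state(); print(s['t'],s['tool_pos'],s['q'],R.from_rotvec(s['orientation']).as_matrix().round(3).tolist())
d=pickle.load(open('c0.pkl','rb')); t=d['top']
print(plane(t,226.2,242.5,.108),plane(t,218.5,241,.188),plane(t,369.5,188.5,.06),plane(t,172.5,218.5,.108))
```

```text
1.4333 [0.46743761 0.02402634 0.23842311] [-5.81930165e-02 -2.40882196e-01  1.80998598e+00 -7.43931124e-05
  1.57302453e+00  1.21243125e+00] [[0.955, 0.296, -0.001], [0.296, -0.955, -0.0], [-0.001, -0.0, -1.0]]
[0.50745704 0.14847908 0.108     ] [0.50758595 0.14895263 0.188     ] [ 0.62971125 -0.14580937  0.06      ] [0.55320897 0.25896503 0.108     ]
```

Call:
play_rows:
  targets: [2.5,-3.5,0,0,5,-7,0,0,7.7,-10.8,0,0,7.7,-10.8,0,0,7.7,-10.8,0,0,7.7,-10.8,0,0]

```text
t: 1.93
tool_pos: [0.5089, 0.1475, 0.238]
orientation: [3.105, 0.471, -0.002]
force: [-0.7, -0.6, 0.1]
opening: 0.0601
gripper_force: 0.0
```

Run:
```python
from h import *
import pickle
s=read_state();print(s['tool_pos'])
c=cam('wrist'); pickle.dump(c,open('w1.pkl','wb')); 
save(c,'w1.png');print(c['T'].round(3).tolist(),c['vfov'])
print(proj(c,[.509,.150,.188]),proj(c,[.509,.150,.108]))
```

```text
[0.50892425 0.14745324 0.23800048]
[[0.296, 0.925, 0.239, 0.576], [-0.955, 0.287, 0.074, 0.168], [0.0, -0.25, 0.968, 0.404], [0.0, 0.0, 0.0, 1.0]] 65.06512379508274
(np.float64(271.35009082275275), np.float64(230.29228466592275)) (np.float64(272.1700626710735), np.float64(203.69515098186574))
```

View pics/w1.png

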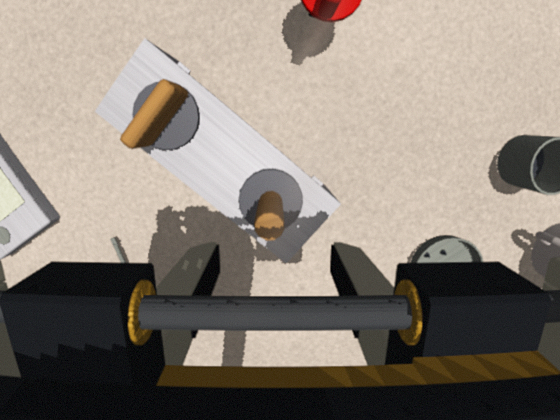

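Rod top at about (270,228) and guard centre at about (270,203), within 2 px of where the estimate (0.509, 0.150) projects. I'll descend and grip.

Call:
play_rows:
  targets: [0.1,-0.3,2.5,0,0.1,-0.3,5,0,0.1,-0.3,7.5,0,0.1,-0.3,9.5,0,0.1,-0.3,10.4,0,0.1,-0.3,10.4,0,0.1,-0.3,10.4,0]

```text
t: 2.57
tool_pos: [0.5095, 0.1497, 0.1352]
orientation: [3.107, 0.467, -0.0]
force: [-0.5, -0.8, 0.3]
opening: 0.0601
gripper_force: 0.0
```

Call:
play_rows:
  targets: [0,0,0,0,0,0,0,0,0,0,0,0,0,0,0,0,0,0,0,0,0,0,0,0,0,0,0,0,0,0,0,0]
  grip: 1
  grip_force: 20

```text
t: 3.23
tool_pos: [0.5096, 0.1509, 0.1348]
orientation: [-3.106, -0.469, -0.0]
force: [-0.5, -0.0, 1.4]
opening: 0.0217
gripper_force: 20.0
```

Call:
play_rows:
  targets: [0,0,-2,0,0,0,-4,0,0,0,-6,0,0,0,-8,0,0,0,-10,0,0,0,-11,0,0,0,-11,0,0,0,-11,0]

```text
t: 3.9
tool_pos: [0.5096, 0.1508, 0.2444]
orientation: [-3.106, -0.469, -0.001]
force: [-0.5, -0.4, -1.7]
opening: 0.0216
gripper_force: 20.0
```

Call:
play_rows:
  targets: [0.3,3,0,0,0.6,6,0,0,0.9,9,0,0,1.2,12,0,0,1.5,15,0,0,1.7,18,0,0,1.9,21,0,0,2.1,24,0,0]

```text
t: 4.57
tool_pos: [0.5998, -0.0736, 0.242]
orientation: [-3.105, -0.469, 0.005]
force: [0.7, -0.2, -0.0]
opening: 0.0217
gripper_force: 20.0
```

Run:
```python
from h import *
import pickle
s=read_state();print(s['tool_pos'],s['opening'],s['gripper_force'])
c=cam('wrist'); save(c,'w2.png'); pickle.dump(c,open('w2.pkl','wb'))
print(proj(c,[.63,-.146,.06]))
```

```text
[ 0.59976046 -0.07358578  0.24197421] 0.021688725028271506 20.000553131103516
(np.float64(347.71854006477366), np.float64(186.36415226454787))
```

View pics/w2.png

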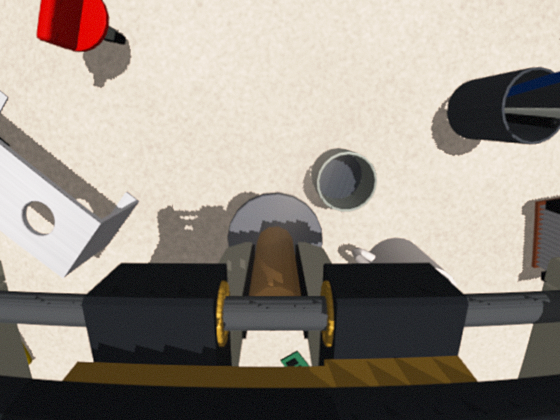

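The brush hangs straight in the fingers. The cup rim centre is at about (346,180), and the empty hole is at (40,217).

Run:
```python
from h import *
import pickle
c=pickle.load(open('w2.pkl','rb')); print(plane(c,346,180,.06), plane(c,40,217,.1), [plane(c,u,v,.06) for u,v in((316,180),(376,180))])
P=(plane(c,346,180,.06)*1.5+np.array([.6297,-.1458,.06]))/2.5
P=plane(c,346,180,.06)
s=read_state(); D=R.from_rotvec(s['orientation']).as_matrix().T@(np.append(P[:2],s['tool_pos'][2])-s['tool_pos']); print(D*100)
```

```text
[ 0.63594643 -0.14184382  0.06      ] [0.51397726 0.15075748 0.1       ] [array([ 0.62636244, -0.11107948,  0.06      ]), array([ 0.64566688, -0.17288546,  0.06      ])]
[1.52061113e+00 7.06588921e+00 3.58248906e-03]
```

Call:
play_rows:
  targets: [0.4,2.5,0,0,0.8,5,0,0,1.2,7.2,0,0,1.2,7.2,0,0,1.2,7.2,0,0,1.2,7.2,0,0,1.2,7.2,3,0,1.2,7.2,4.5,0]

```text
t: 5.28
tool_pos: [0.6326, -0.1361, 0.1978]
orientation: [-3.106, -0.471, 0.001]
force: [-0.1, -0.4, -3.4]
opening: 0.0214
gripper_force: 20.0
```

Call:
play_rows:
  targets: [0,0,1,0,0,0,2,0,0,0,3,0,0,0,4,0,0,0,5,0,0,0,6,0,0,0,6,0,0,0,6,0]

```text
t: 5.95
tool_pos: [0.6326, -0.1374, 0.1388]
orientation: [-3.106, -0.469, 0.002]
force: [0.3, 0.8, -0.4]
opening: 0.0212
gripper_force: 20.0
```

Run:
```python
from h import *
s=read_state();print(s['tool_pos'],s['force'],s['opening'])
a=cam('scene');i=a['image'][100:260,140:300]; b=cam('wrist')['image'][100:280,150:470]
A=np.zeros((600,800,3),np.uint8);A[:480,:480]=cv2.resize(i,(480,480));A[:180,480:800]=b
cv2.imwrite('pics/dip.png',A[:,:,::-1])
```

```text
[ 0.63263028 -0.13744302  0.13875305] [ 0.2539556   0.83733064 -0.39156241] 0.021223569918031437
```

View pics/dip.png

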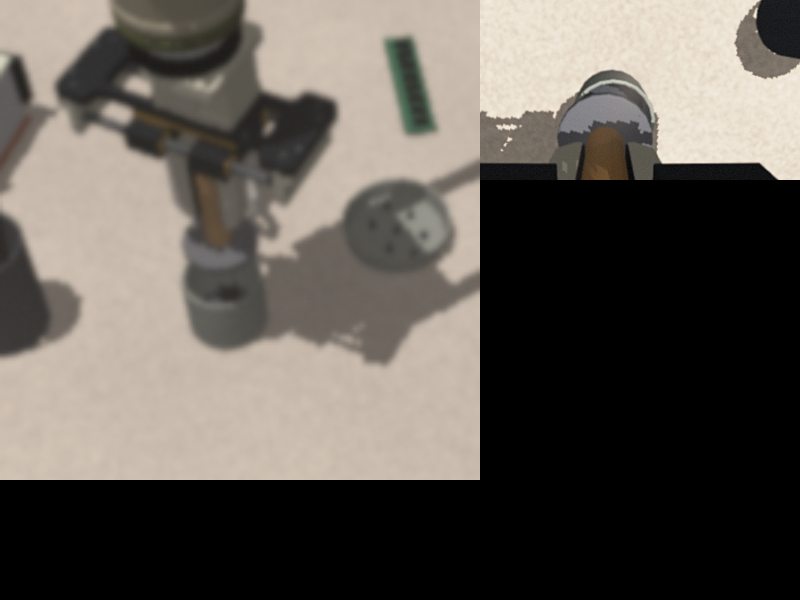

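The ferrule goes into the cup at (225,290) in the crop, and the cup is still upright. I'll go slightly deeper, hold, then rise.

Call:
play_rows:
  targets: [0,0.3,0.5,0,0,0.3,0.5,0,0,0.3,0.5,0,0,0.3,0.5,0,0,0.3,0.5,0,0,0.3,0.5,0,0,0.3,0.5,0,0,0.3,0.5,0]

```text
t: 6.72
tool_pos: [0.6341, -0.1404, 0.1347]
orientation: [3.106, 0.469, 0.0]
force: [0.8, 0.0, -0.1]
opening: 0.022
gripper_force: 20.0
```

Call:
play_rows:
  targets: [0,0,-2,0,0,0,-4,0,0,0,-6,0,0,0,-8,0,0,0,-10,0,0,0,-11.5,0,0,0,-11.5,0,0,0,-11.5,0]

```text
t: 7.38
tool_pos: [0.6346, -0.1406, 0.2506]
orientation: [3.105, 0.469, 0.003]
force: [0.1, -0.0, -1.5]
opening: 0.0216
gripper_force: 20.0
```

Run:
```python
from h import *
s=read_state();p=s['tool_pos'];print(p)
print(R.from_rotvec(s['orientation']).as_matrix().T@(np.array([.5096,.1509,p[2]])-p)*100)
```

```text
[ 0.63464857 -0.14058082  0.25056407]
[ -3.33895193 -31.54094728  -0.04663276]
```

Call:
play_rows:
  targets: [-0.4,-4,0,0,-0.8,-8,0,0,-1.2,-12,0,0,-1.6,-16,0,0,-2,-19,0,0,-2.4,-22,0,0,-2.7,-25,0,0,-3,-28,0,0]

```text
t: 8.05
tool_pos: [0.5209, 0.1194, 0.2474]
orientation: [-3.106, -0.469, 0.004]
force: [1.0, -0.7, -0.6]
opening: 0.0218
gripper_force: 20.0
```

Call:
play_rows:
  targets: [-0.1,-1,0,0,-0.2,-2.2,0,0,-0.3,-3.5,0,0,-0.3,-3.5,0,0,-0.3,-3.5,0,0,-0.3,-3.5,0,0,-0.3,-3.5,0,0]

```text
t: 8.63
tool_pos: [0.5099, 0.1499, 0.2495]
orientation: [3.106, 0.467, -0.0]
force: [0.2, 0.2, -1.7]
opening: 0.0218
gripper_force: 20.0
```

Run:
```python
from h import *
s=read_state();p=s['tool_pos'];print(p)
print(R.from_rotvec(s['orientation']).as_matrix().T@(np.array([.5096,.1509,p[2]])-p)*100)
c=cam('top');A=cv2.resize(c['image'][150:310,120:400],(800,457))
cv2.imwrite('pics/back.png',A[:,:,::-1])
```

```text
[0.50989597 0.14987632 0.24953402]
[ 1.82978905e-03 -1.06545144e-01 -3.31803599e-05]
```

View pics/back.png

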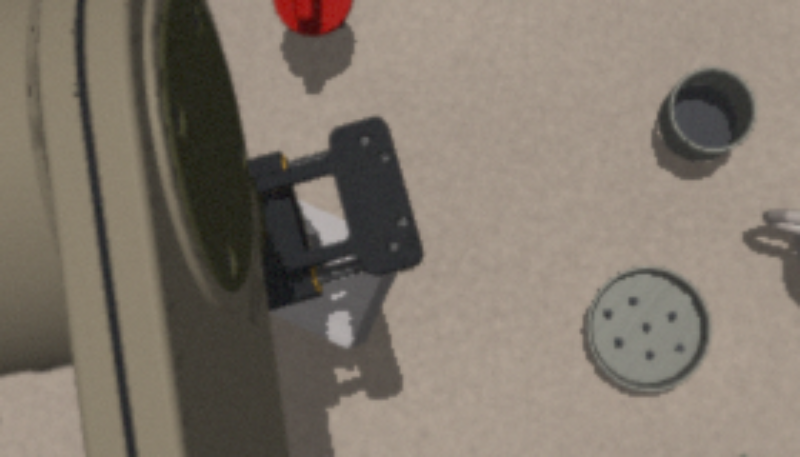

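The cup hasn't moved (707,113), and the gripper is above the hole. I'll lower the brush.

Call:
play_rows:
  targets: [0,-0.1,1.5,0,0,-0.1,3,0,0,-0.1,4.5,0,0,-0.1,6,0,0,-0.1,7.5,0,0,-0.1,9,0,0,-0.1,10,0,0,-0.1,10.5,0]

```text
t: 9.35
tool_pos: [0.5085, 0.151, 0.1429]
orientation: [3.106, 0.468, -0.004]
force: [-0.0, -0.0, -0.5]
opening: 0.0219
gripper_force: 20.0
```

Call:
play_rows:
  targets: [0,0,0.3,0,0,0,0.6,0,0,0,0.8,0,0,0,0.9,0,0,0,0.9,0,0,0,0.9,0]

```text
t: 9.85
tool_pos: [0.5095, 0.1518, 0.1361]
orientation: [-3.106, -0.469, -0.001]
force: [0.3, -0.2, -0.4]
opening: 0.0215
gripper_force: 20.0
```

Down without contact force. I'll release it at this height, about 1 mm above the stand, then retreat.

Call:
play_rows:
  targets: [0,0,0.1,0,0,0,0.1,0,0,0,0.1,0,0,0,0.1,0,0,0,0.1,0,0,0,0.1,0,0,0,0.1,0,0,0,0.1,0]
  grip: 6

```text
t: 10.52
tool_pos: [0.5092, 0.1518, 0.1346]
orientation: [-3.106, -0.469, -0.0]
force: [0.2, 0.3, -0.0]
opening: 0.0598
gripper_force: 0.0
```

Call:
play_rows:
  targets: [0,0,-2,0,0,0,-4,0,0,0,-6,0,0,0,-8,0,0,0,-10,0,0,0,-12,0,0,0,-12,0,0,0,-12,0]

```text
t: 11.18
tool_pos: [0.51, 0.1519, 0.2559]
orientation: [-3.106, -0.469, -0.005]
force: [-0.3, 0.1, -0.4]
opening: 0.0599
gripper_force: 0.0
```

Run:
```python
from h import *
s=read_state();print(s['t'],s['tool_pos'],s['opening'])
c=cam('wrist');save(c,'end.png');print(proj(c,[.509,.15,.188]),proj(c,[.509,.15,.108]),proj(c,[.553,.259,.108]),proj(c,[.633,-.144,.06]))
```

```text
11.1833 [0.51001403 0.15191598 0.25590861] 0.05987889607932232
(np.float64(276.90365299979834), np.float64(226.31794258585427)) (np.float64(276.3533441640797), np.float64(202.51940312730247)) (np.float64(178.92657477753556), np.float64(125.27754712980402)) (np.float64(546.6561519774468), np.float64(167.5070701399288))
```

View pics/end.png

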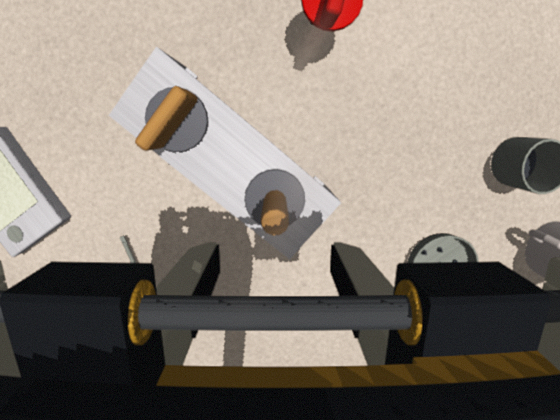

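The brush hangs upright in its own hole: rod top (273,221), guard (274,200). The flat brush and the cup are where they were, and the gripper is clear.

```bash
python3 -c "
from h import *
print(workorder.close_job())"
```

```text
the job is handed in; nothing more can be done
None
```

The round brush was dipped in the steel cup and hung back in its own hole, the cup and flat brush look unmoved in the last camera view, and the job is handed in (no verdict was returned).

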